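Close the die set: lower the long top plate onto the guide pins

ROBOT

A 6-joint arm with a two-finger parallel gripper is mounted at the origin on the work surface. World frame = base frame: x ahead of the robot, y to its left, z up, the work surface at z = 0. Lengths are in m, angles in rad, forces in N, time in s.
With the tool pointing down it reaches from about 0.35 to 0.775 m from the base axis. Payload 7.3 kg.
Tool frame: the origin (TCP) lies midway between the tips of the shut fingers; the grasp point (between the pads) lies 19 mm behind it; z points along the fingers, y is the direction in which the jaws open and shut (so a half turn about z gives the same grasp; the last joint's range is limited). The gripper opens to 92 mm and grips with 3 to 60 N. Pads are 19 mm wide; open, the fingers measure 130 mm over their backs; the gripper's body (75 mm by 190 mm) begins 47 mm behind the grasp point.
Start: joints at [1.026, 0.342, 1.524, -0, 1.275, -0.146], TCP at [0.204, 0.484, 0.202] pointing down, gripper open.
Joint ranges: [-2.53, 2.53], [-0.77, 2.02], [0.04, 2.7], [-1, 4.14], [0.28, 2.66], [-3.11, 3.11]. Speed limits (rad/s): [2.57, 2.57, 3.14, 3.14, 3.14, 3.14].

INTERFACE

Orientations are given as [roll, pitch, yaw] about the fixed x, y, z axes, in that order (R = Rz(yaw) Ry(pitch) Rx(roll)).
In Python, from cell import robot gives the robot as it stands.
- The arm moves only by the shell command python3 -m crank 'ROWS' [FORCE]. ROWS is a JSON object of lists of equal length, an entry for each row: "claw": the opening, from 0 (shut) to 1 (fully open); "delta_pos": the shift along the tool's x, y, z in units of 25 mm (1.0 is 25 mm), a list of three; "roll": the turn about the tool's z in units of 6 degrees (1.0 is 6 degrees). In form: {"claw": [claw, ...], "delta_pos": [[dx, dy, dz], ...], "roll": [roll, ...]}. A call has exactly 8 rows; each row is the pose to reach, as a shift and turn from the pose commanded when the call began, along the tool's axes at that moment; what a row does not reach only later rows make up. A row lasts 1/12 s, in which the tool goes at most 41.7 mm and 7.16 degrees, less where a joint would pass 70% of its speed; a pose out of reach is approached as far as the arm can. A call with a gripper value outside its range is refused whole. The fingers move at their own pace and stop on an object; FORCE is the grip in N (left out, the last holds). Time passes only in rows, so rows that repeat a pose let the fingers close, or fill a call up. It gives the time, the measured TCP pose, the force and the opening at its end, in the units of the state.
- robot.observe(): the state, without advancing time (a new reading comes with each control period).
- robot.read_camera(name): name is "side" or "top"; returns a dict with "color" (384x512x3 uint8, blue, green, red), "fx", "fy", "cx", "cy" (pixels), "rvec" (rotation vector, rad) and "tvec" (3), from world to camera coordinates, as OpenCV has them. Camera axes: x right, y down, z forward; pixel columns grow to the right and rows downward; lengths in m; the calibration is good to about 2 mm. A picture is of the moment at which its call begins. There is no depth.
- robot.hand_in(): hands the job in, once; it reports no verdict.
The state is a dict: "time": time; "qpos": joint angles; "qvel": joint speeds; "joint_efforts": joint torques, N m; "tool_pos": TCP position; "tool_rot": TCP orientation; "contact_force": force on the tool from outside, world axes, zero at the start; "torque": the same for the moment, N m; "opening": finger opening in m.
Only numpy, scipy, OpenCV 4.12 (cv2) and the standard library are available. Lean on these libraries where they do the work, as an engineer would, in place of code of your own. Each camera call takes 0.05 s, during which the arm holds its last target.

TASK

Close the die set: pick up the longer of the two aluminium top plates by the block on its back, carry it level over the steel base with the two upright guide pins, and lower it until a pin stands through each hole and it lies fully home and level. Set it down gently, without dropping it, and let go; leave the shorter plate where it lies.

Things in the scene. Friction and masses are not known exactly. Their poses are not given: they have to be found in the camera images.
- top_plate_grip (a point): Long top plate: aluminium, 80 (x) by 170 (y) by 14 mm, flat on the bench, 0.4-0.85 kg; central block on its back 30 (x) by 50 (y) by 44 mm high, to grip across its 30 mm. Two 24 mm through holes on its y axis, 60 mm either side of centre; same either way round. Point: on the block's axis, 40 mm above the plate's underside, 26 above its upper face; z up.
- die_shoe: Fixed steel base 110 (x) by 200 (y) by 25 mm; origin: centre of underside, on the bench, z up. Guide pins on its y axis, 60 mm either side of centre: 16 mm diameter up to 57 mm above bench, tapering to a 5 mm tip at 77. Collars round the pins and a middle block, tops at 37 mm, carry the plate's underside when home (long plate's point then at 77 mm); pin tips show above it.
- short_plate_grip (a point): Short top plate, the look-alike that stays where it lies: same width, thickness and block, but 124 mm long, its holes 39 mm either side of centre. Point: on the block's axis, 40 mm above the bench.
There are look-alikes about, which are no part of the job. Leave any blue look-alike of the part that bears top_plate_grip alone. Leave any brown look-alike of the die_shoe alone.

How it is judged:
By the outcome, as a careful person would: the job done as asked, in the order asked, and still so for the second after the job is handed in, with the robot touching nothing.
It also fails if it takes over 42 s, if anything falls off the work surface, if the arm or the gripper's body presses on something with over 40 N, if the wrist force passes 120 N, or if a joint passes its speed limit or range.

## Working session

There is one attempt and no reset: what is moved stays moved. The work goes in short steps, Python scripts to look and compute and a shell command to move; the robot and the scene stay as the last step left them, time stands still between calls to the robot, and variables do not carry over. Pictures are saved under pics/ and viewed, and the job is handed in when it is done.

```bash
ls; mkdir -p pics
python3 - <<'E'
from cell import robot
import cv2,numpy as np
print(robot.observe())
for n in("side","top"):
    c=robot.read_camera(n); cv2.imwrite(f"pics/{n}0.png",c["color"]); np.savez(f"{n}0.npz",**c)
    R=cv2.Rodrigues(np.array(c["rvec"],float))[0]; print(n,c["fx"],c["cx"],c["cy"],-R.T@np.array(c["tvec"]).ravel(),R)
E
```

```text
pics
{'time': 0.0, 'qpos': array([ 1.02601602e+00,  3.42763432e-01,  1.52505027e+00,  3.17883817e-06,
        1.27536603e+00, -1.46001789e-01]), 'qvel': array([-0.00084843, -0.00188735, -0.00029686,  0.0014064 , -0.00069306,
        0.00065655]), 'joint_efforts': array([ 9.75683433e-04, -4.31236839e+01, -2.44223303e+01,  7.17844907e-02,
        5.60655305e-02, -1.33183858e-04]), 'tool_pos': array([0.2035966 , 0.48342461, 0.20111225]), 'tool_rot': array([-3.14002291e+00, -2.33900453e-04,  2.74281302e+00]), 'contact_force': array([ 0.41723167, -0.59829575,  0.3254324 ]), 'torque': array([ 0.00537878,  0.00588501, -0.04095459]), 'opening': 0.0917995660092002}
side 405.38101722447277 244.64406249083498 188.41691169549955 [ 0.08247072 -0.65287844  0.60923966] [[ 0.91096457 -0.41248194  0.00148479]
 [-0.24735579 -0.54915768 -0.79827373]
 [ 0.33008888  0.72683181 -0.60229299]]
top 405.0930970608987 254.6522198789646 192.73529980656014 [ 0.22426453 -0.0106842   0.92940275] [[ 0.02803967 -0.99943997 -0.01826283]
 [-0.98456072 -0.02445502 -0.17332669]
 [ 0.172783    0.02284089 -0.98469504]]
```

View pics/top0.png

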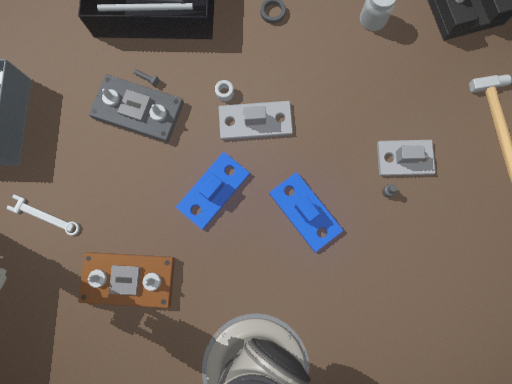

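View pics/side0.png

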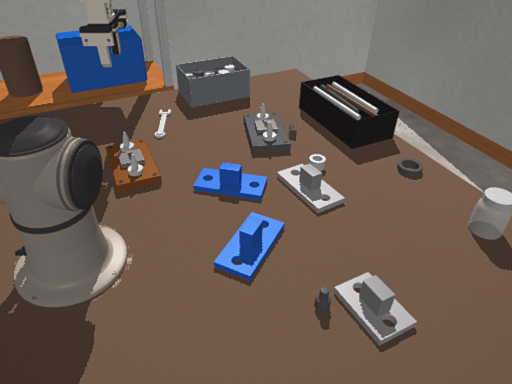

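The top view shows these candidates:
- **Plates:** grey plates at (256,121) and (406,157), and blue look-alikes at (213,190) and (306,212).
- **Bases:** a grey base at (137,107) and a brown one at (126,280).

The grey plate at (256,121) is about 73 px long against about 57 px for the other, so it should be the long one. The grey base is the steel die shoe. Next I'll confirm this in a crop and measure.

```bash
cat > h.py <<'E'
import numpy as np,cv2
def load(n): return dict(np.load(n))
def ray(c,uv,z):
    R=cv2.Rodrigues(np.array(c["rvec"],float))[0]; C=-R.T@np.array(c["tvec"],float).ravel()
    d=R.T@np.array([(uv[0]-c["cx"])/c["fx"],(uv[1]-c["cy"])/c["fy"],1]); return C+d*(z-C[2])/d[2]
def proj(c,p):
    K=np.array([[c["fx"],0,c["cx"]],[0,c["fy"],c["cy"]],[0,0,1]],float)
    return cv2.projectPoints(np.array([p],float),np.array(c["rvec"],float),np.array(c["tvec"],float),K,None)[0].ravel()
E
python3 - <<'E'
from h import *
t=load("top0.npz");s=load("side0.npz")
print("tcp px",proj(t,[.204,.484,.202]),proj(s,[.204,.484,.202]))
a=cv2.resize(t["color"][60:190,70:450],None,fx=2.1,fy=2.1,interpolation=cv2.INTER_CUBIC)
b=cv2.resize(s["color"][90:220,220:360],None,fx=2.3,fy=2.3,interpolation=cv2.INTER_CUBIC)
im=np.zeros((a.shape[0]+b.shape[0],a.shape[1],3),np.uint8);im[:a.shape[0]]=a;im[a.shape[0]:,:b.shape[1]]=b
cv2.imwrite("pics/crop.png",im)
hsv=cv2.cvtColor(t["color"],cv2.COLOR_BGR2HSV)
m=((hsv[...,1]<45)&(hsv[...,2]>120)).astype(np.uint8)
m=cv2.morphologyEx(m,cv2.MORPH_OPEN,np.ones((3,3)))
cs,_=cv2.findContours(m,cv2.RETR_EXTERNAL,cv2.CHAIN_APPROX_NONE)
for c in cs:
    if cv2.contourArea(c)>400: 
        r=cv2.minAreaRect(c); print("bright",r,cv2.contourArea(c)); print([ray(t,p,.014).round(4)[:2].tolist() for p in cv2.boxPoints(r)])
E
```

```text
tcp px [-14.83876179 267.66631075] [113.79551672  68.33994146]
bright ((260.0, 363.5), (39.0, 72.0), 90.0) 1012.0
[[0.0522, 0.0673], [0.0571, -0.0876], [-0.0216, -0.0884], [-0.0266, 0.0641]]
bright ((260.4376220703125, 332.12420654296875), (90.82534790039062, 37.97255325317383), 9.963804244995117) 1853.0
[[0.0535, 0.0924], [0.132, 0.0816], [0.1049, -0.114], [0.0276, -0.1004]]
bright ((123.34484100341797, 279.3620910644531), (26.989784240722656, 27.903282165527344), 4.763641834259033) 660.0
[[0.1535, 0.3273], [0.2141, 0.3276], [0.2109, 0.2666], [0.1504, 0.2671]]
bright ((43.35344696044922, 215.50863647460938), (75.10729217529297, 17.72637176513672), 23.198591232299805) 625.0
[[0.3329, 0.5841], [0.3713, 0.5729], [0.3069, 0.4043], [0.2695, 0.4165]]
bright ((405.4453125, 156.75743103027344), (34.745758056640625, 56.78798294067383), 88.60282135009766) 1865.5
[[0.5168, -0.2708], [0.5231, -0.4024], [0.4401, -0.4004], [0.4337, -0.2707]]
bright ((254.59884643554688, 119.01716613769531), (33.447166442871094, 72.61076354980469), 85.8150863647461) 2314.5
[[0.5955, 0.1061], [0.6124, -0.0665], [0.5296, -0.0733], [0.5128, 0.0967]]
bright ((131.146240234375, 105.10057830810547), (75.89026641845703, 42.263267517089844), 17.818889617919922) 2146.5
[[0.5674, 0.4138], [0.671, 0.3923], [0.6147, 0.2116], [0.5134, 0.236]]
bright ((489.80255126953125, 81.0406723022461), (12.329635620117188, 43.153724670410156), 78.36637115478516) 412.5
[[0.6725, -0.49], [0.6967, -0.5916], [0.6659, -0.595], [0.6419, -0.494]]
bright ((144.02059936523438, 6.029587745666504), (5.818836212158203, 94.06118774414062), 88.85424041748047) 453.0
[[0.8575, 0.4214], [0.8664, 0.184], [0.8503, 0.1828], [0.8414, 0.4196]]
```

View pics/crop.png

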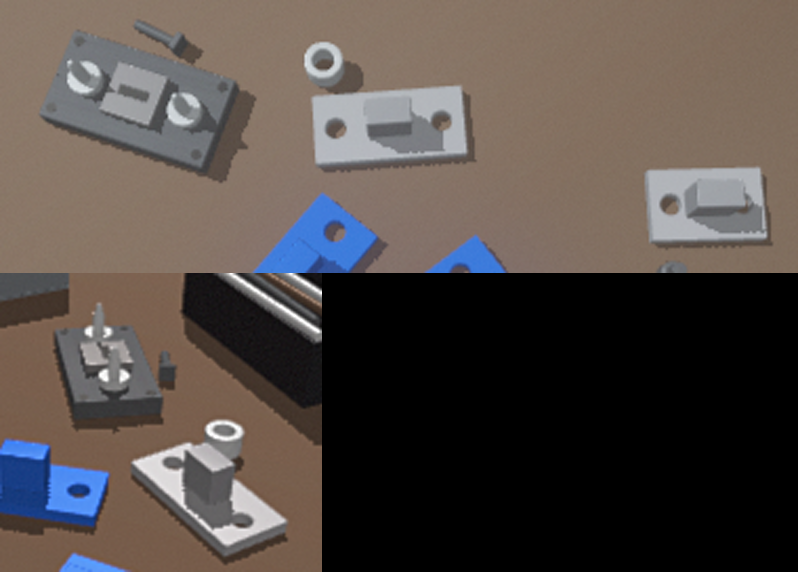

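The crop confirms it. The plate at top-view (255,119) measures about 171 × 83 mm, so it is the long one. The one at (405,157) is about 131 mm, so it is the short one. The grey steel base with pins is at (131,105). Now I'll measure the details in enlarged views.

Run:
```python
from h import *
t=load("top0.npz");s=load("side0.npz")
def crop(c,x0,x1,y0,y1,f): 
    im=cv2.resize(c["color"][y0:y1,x0:x1],None,fx=f,fy=f,interpolation=cv2.INTER_CUBIC)
    for x in range(x0,x1,10): cv2.line(im,(int((x-x0+.5)*f),0),(int((x-x0+.5)*f),6 if x%50 else 14),(0,255,255),1)
    for y in range(y0,y1,10): cv2.line(im,(0,int((y-y0+.5)*f)),(6 if y%50 else 14,int((y-y0+.5)*f)),(0,255,255),1)
    return im
cv2.imwrite("pics/tb.png",crop(t,85,190,65,145,7))
cv2.imwrite("pics/sb.png",crop(s,235,305,95,160,8))
cv2.imwrite("pics/tp.png",crop(t,210,300,90,150,8))
cv2.imwrite("pics/sp.png",crop(s,270,350,155,215,8))
```

```text
(no output)
```

View pics/tb.png

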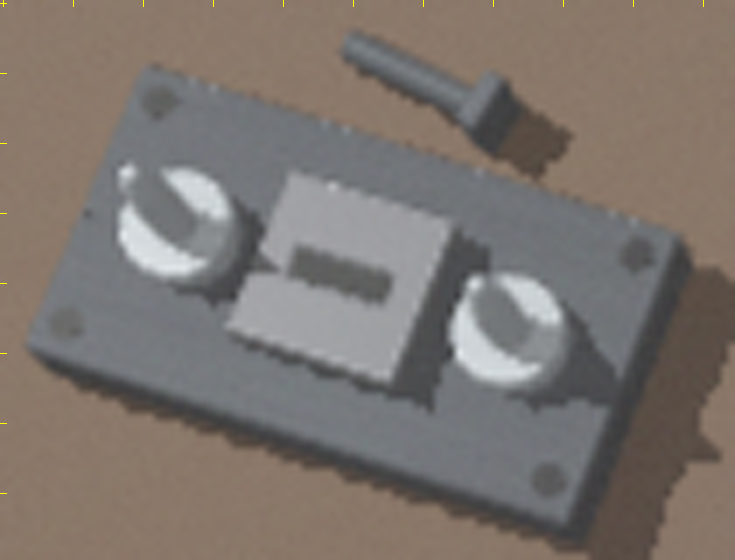

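View pics/sb.png

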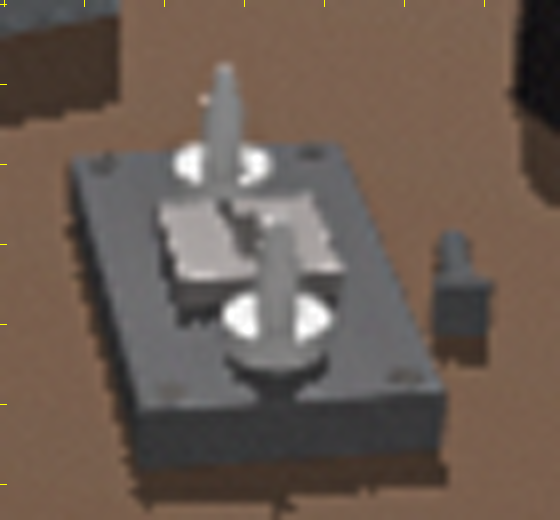

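View pics/tp.png

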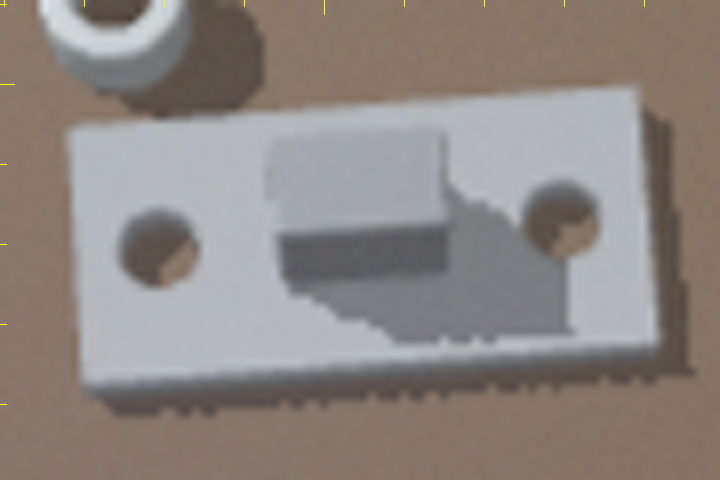

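View pics/sp.png

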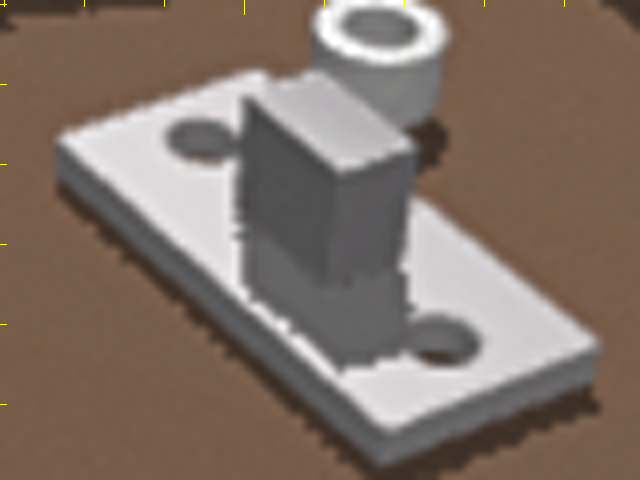

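```bash
cat > m.py <<'E'
from h import *
t=load("top0.npz");s=load("side0.npz")
def go(name,c,x0,y0,f,pts,z):
    P=np.array([ray(c,(x0+(x+.5)/f-.5,y0+(y+.5)/f-.5),z)[:2] for x,y in pts])
    out=f"{name}: mean {P.mean(0).round(4)} "
    n=len(P)
    if n==4: 
        L=[np.linalg.norm(P[(i+1)%4]-P[i]) for i in range(4)]; out+=f"sides {np.round(L,4)} "
        d=(P[0]+P[3]-P[1]-P[2]) if L[0]>L[1] else (P[0]+P[1]-P[2]-P[3])
    else: d=P[0]-P[1]; out+=f"dist {np.linalg.norm(d):.4f} {P.round(4).tolist()} "
    a=np.degrees(np.arctan2(-d[0],d[1])) # yaw of body if y axis along d
    print(out,"yaw",round((a+90)%180-90,2))
if __name__=="__main__":
    B=(85,65,7);go("base face T",t,*B,[(148,68),(690,238),(572,525),(30,348)],.025)
    go("collars T",t,*B,[(177,222),(508,329)],.037);go("tips T",t,*B,[(127,174),(475,284)],.077)
    S=(235,95,8);go("tips S",s,*S,[(225,68),(278,220)],.077);go("collars S",s,*S,[(222,163),(277,318)],.037)
    go("face S",s,*S,[(72,157),(342,147),(443,392),(140,408)],.025)
    P=(210,90,8);go("plate T",t,*P,[(68,128),(637,87),(660,345),(83,385)],.014)
    go("holes T",t,*P,[(159,248),(562,219)],.014);go("block T",t,*P,[(268,138),(443,128),(447,222),(277,233)],.058)
    Q=(270,155,8);go("holes S",s,*Q,[(201,141),(440,340)],.014);go("block S",s,*Q,[(243,97),(320,73),(415,150),(338,172)],.058)
E
python3 m.py
```

```text
base face T: mean [0.5835 0.2977] sides [0.1993 0.1072 0.1968 0.1065]  yaw -17.04
collars T: mean [0.5849 0.2997] dist 0.1197 [[0.6026, 0.3569], [0.5671, 0.2425]]  yaw -17.22
tips T: mean [0.5841 0.3005] dist 0.1205 [[0.6016, 0.3581], [0.5666, 0.2428]]  yaw -16.9
tips S: mean [0.582 0.299] dist 0.1226 [[0.6007, 0.3574], [0.5633, 0.2406]]  yaw -17.75
collars S: mean [0.5832 0.3001] dist 0.1215 [[0.601, 0.3582], [0.5653, 0.242]]  yaw -17.09
face S: mean [0.5824 0.2987] sides [0.1076 0.1907 0.107  0.1929]  yaw -17.28
plate T: mean [0.5624 0.0152] sides [0.1703 0.0805 0.1701 0.0801]  yaw 5.46
holes T: mean [0.5629 0.0156] dist 0.1197 [[0.5572, 0.0752], [0.5687, -0.044]]  yaw 5.54
block T: mean [0.5625 0.0153] sides [0.0497 0.028  0.0481 0.0284]  yaw 4.86
holes S: mean [0.5612 0.0161] dist 0.1198 [[0.5548, 0.0757], [0.5675, -0.0434]]  yaw 6.07
block S: mean [0.5598 0.0147] sides [0.0284 0.0472 0.0269 0.0459]  yaw 5.66
```

Both views agree within about 2 mm, and all sizes match the description:
- **Plate:** (0.562, 0.0155), yaw 5.5°
- **Base:** (0.5837, 0.2997), yaw −17.1°

Now I'll work out the moves.

```bash
cat > g.py <<'E'
import sys,numpy as np
from cell import robot
def show(x,y,z,yawdeg):
    o=robot.observe(); p=o["tool_pos"]; yaw=o["tool_rot"][2]
    d=np.array([x,y,z])-p; c,s=np.cos(yaw),np.sin(yaw)
    r=(np.degrees(yaw)-yawdeg+180)%360-180
    print("units",np.round([(d[0]*c+d[1]*s)/.025,(d[0]*s-d[1]*c)/.025,-d[2]/.025],3),"roll",round(r/6,3),"dist",np.linalg.norm(d).round(4))
    print("pos",p.round(4),"rpy",np.degrees(o["tool_rot"]).round(2),"F",o["contact_force"].round(1),"M",o["torque"].round(2),"open",round(o["opening"],4),"t",round(o["time"],2),"q",o["qpos"].round(2))
show(*map(float,sys.argv[1:5]))
E
python3 g.py .562 .0155 .14 95.5
```

```text
units [-20.478 -11.683   2.449] roll 10.274 dist 0.5926
pos [0.2037 0.4835 0.2012] rpy [-1.7992e+02 -1.0000e-02  1.5715e+02] F [-1.3  0.6 -0.8] M [ 0.    0.01 -0.04] open 0.0918 t 0.1 q [ 1.03  0.34  1.52 -0.    1.28 -0.15]
```

```bash
python3 -m crank '{"claw":[1,1,1,1,1,1,1,1],"delta_pos":[[-1.2,-0.7,0],[-2.4,-1.4,0],[-3.8,-2.2,0.1],[-5.2,-3,0.2],[-6.6,-3.8,0.3],[-8,-4.6,0.5],[-9.2,-5.3,0.7],[-10.4,-6,0.9]],"roll":[0.6,1.2,1.8,2.5,3.2,3.9,4.6,5.2]}' 40; python3 g.py .562 .0155 .14 95.5
```

```text
time: 0.77
tool_pos: [0.3859, 0.2428, 0.179]
tool_rot: [-3.141, -0.0, 2.194]
contact_force: [0.5, 0.9, -0.7]
opening: 0.0917
units [-11.495   0.411   1.56 ] roll 5.035 dist 0.2902
pos [0.3859 0.2428 0.179 ] rpy [-1.7999e+02 -1.0000e-02  1.2571e+02] F [ 0.5  0.9 -0.7] M [-0.05  0.03  0.01] open 0.0917 t 0.77 q [ 0.39  0.24  1.74  0.    1.16 -0.23]
```

```bash
python3 -m crank '{"claw":[1,1,1,1,1,1,1,1],"delta_pos":[[-1.6,0.1,0.2],[-3.2,0.1,0.4],[-4.8,0.2,0.6],[-6.4,0.2,0.9],[-8,0.3,1.1],[-9.5,0.3,1.3],[-10.8,0.4,1.5],[-11.5,0.4,1.56]],"roll":[0.7,1.4,2.1,2.8,3.5,4.2,4.7,5.03]}'; python3 -m crank '{"claw":[1,1,1,1,1,1,1,1],"delta_pos":[[0,0,0],[0,0,0],[0,0,0],[0,0,0],[0,0,0],[0,0,0],[0,0,0],[0,0,0]],"roll":[0,0,0,0,0,0,0,0]}'; python3 g.py .562 .0155 .021 95.5
```

```text
time: 1.43
tool_pos: [0.5636, 0.0145, 0.1389]
tool_rot: [-3.141, 0.0, 1.666]
contact_force: [0.1, 0.8, 0.6]
opening: 0.0919
time: 2.1
tool_pos: [0.562, 0.0182, 0.1405]
tool_rot: [3.141, -0.0, 1.672]
contact_force: [-0.8, 0.4, 0.3]
opening: 0.0916
units [-0.108 -0.01   4.781] roll 0.053 dist 0.1196
pos [0.562  0.0182 0.1405] rpy [179.98  -0.    95.82] F [-0.8  0.4  0.3] M [-0.11  0.06  0.03] open 0.0916 t 2.1 q [-0.1   0.46  1.51  0.    1.17 -0.21]
```

```bash
python3 -m crank '{"claw":[1,1,1,1,1,1,1,1],"delta_pos":[[-0.05,0,0.5],[-0.1,0,1.2],[-0.1,0,2],[-0.1,0,2.8],[-0.1,0,3.5],[-0.1,0,4],[-0.1,0,4.3],[-0.1,0,4.4]],"roll":[0.05,0.05,0.05,0.05,0.05,0.05,0.05,0.05]}'; python3 g.py .562 .0155 .021 95.5
python3 - <<'E'
from cell import robot
import cv2,numpy as np
a=[robot.read_camera(n)["color"] for n in("side","top")]
cv2.imwrite("pics/d1.png",np.hstack([cv2.resize(a[0][120:240,230:380],None,fx=2.6,fy=2.6),cv2.resize(a[1][60:180,180:330],None,fx=2.6,fy=2.6)]))
E
```

```text
time: 2.77
tool_pos: [0.5616, 0.0155, 0.0291]
tool_rot: [-3.14, -0.001, 1.666]
contact_force: [-0.6, 0.6, -0.3]
opening: 0.0918
units [0.    0.016 0.324] roll -0.004 dist 0.0081
pos [0.5616 0.0155 0.0291] rpy [-1.7988e+02 -3.0000e-02  9.5480e+01] F [-0.6  0.6 -0.3] M [-0.11  0.06  0.02] open 0.0918 t 2.77 q [-0.11  0.6   1.63  0.    0.92 -0.2 ]
```

View pics/d1.png

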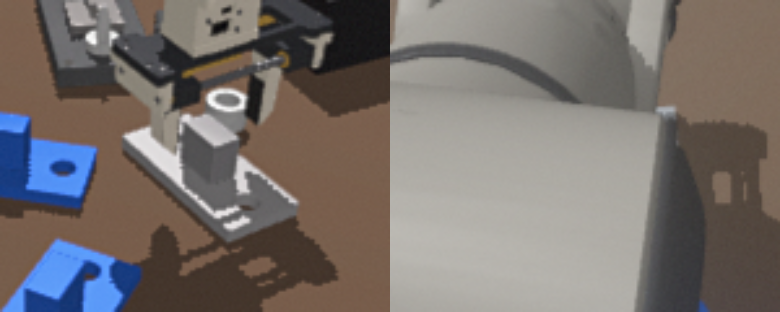

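The side view shows the fingers either side of the block (near finger at (165,125), far at (265,90) in the crop), clear of the ring. Next I lower and close.

```bash
python3 -m crank '{"claw":[1,1,1,0.6,0.3,0.1,0,0],"delta_pos":[[0,0,0.15],[0,0,0.3],[0,0,0.32],[0,0,0.32],[0,0,0.32],[0,0,0.32],[0,0,0.32],[0,0,0.32]],"roll":[0,0,0,0,0,0,0,0]}' 45; python3 -m crank '{"claw":[0,0,0,0,0,0,0,0],"delta_pos":[[0,0,0],[0,0,0],[0,0,0],[0,0,0],[0,0,0],[0,0,0],[0,0,0],[0,0,0]],"roll":[0,0,0,0,0,0,0,0]}'; python3 g.py .562 .0155 .021 95.5
```

```text
time: 3.53
tool_pos: [0.5624, 0.0153, 0.0225]
tool_rot: [3.141, -0.0, 1.666]
contact_force: [-0.4, 0.5, -0.2]
opening: 0.0632
time: 4.2
tool_pos: [0.5625, 0.0153, 0.0223]
tool_rot: [3.141, -0.0, 1.666]
contact_force: [0.7, -0.5, -0.2]
opening: 0.0296
units [ 0.01  -0.019  0.054] roll -0.005 dist 0.0014
pos [0.5625 0.0153 0.0223] rpy [179.98  -0.    95.47] F [ 0.7 -0.5 -0.2] M [-0.04 -0.1   0.01] open 0.0296 t 4.2 q [-0.11  0.61  1.63  0.    0.9  -0.2 ]
```

Gripped at 29.6 mm (block 30 mm). Lifting gently.

```bash
python3 -m crank '{"claw":[0,0,0,0,0,0,0,0],"delta_pos":[[0,0,-0.2],[0,0,-0.6],[0,0,-1.2],[0,0,-2],[0,0,-2.8],[0,0,-3.5],[0,0,-3.9],[0,0,-4]],"roll":[0,0,0,0,0,0,0,0]}'; python3 -m crank '{"claw":[0,0,0,0,0,0,0,0],"delta_pos":[[0,0,0],[0,0,0],[0,0,0],[0,0,0],[0,0,0],[0,0,0],[0,0,0],[0,0,0]],"roll":[0,0,0,0,0,0,0,0]}'; python3 g.py .5837 .2997 .12 72.9
python3 - <<'E'
from cell import robot
import cv2,numpy as np
a=[robot.read_camera(n) for n in("side","top")]
np.savez("side2.npz",**a[0])
cv2.imwrite("pics/d2.png",np.hstack([cv2.resize(a[0]["color"][80:220,230:380],None,fx=2.6,fy=2.6),cv2.resize(a[1]["color"][60:200,180:330],None,fx=2.6,fy=2.6)]))
E
```

```text
time: 4.87
tool_pos: [0.563, 0.0152, 0.1243]
tool_rot: [3.139, 0.0, 1.666]
contact_force: [0.7, 0.3, -8.2]
opening: 0.0297
time: 5.53
tool_pos: [0.5623, 0.0153, 0.1222]
tool_rot: [-3.141, -0.0, 1.666]
contact_force: [0.8, 0.4, -8.8]
opening: 0.0296
units [11.243  1.937  0.087] roll 3.762 dist 0.2852
pos [0.5623 0.0153 0.1222] rpy [-1.7999e+02 -1.0000e-02  9.5470e+01] F [ 0.8  0.4 -8.8] M [-0.11  0.08  0.  ] open 0.0296 t 5.53 q [-0.11  0.48  1.53  0.    1.12 -0.2 ]
```

View pics/d2.png

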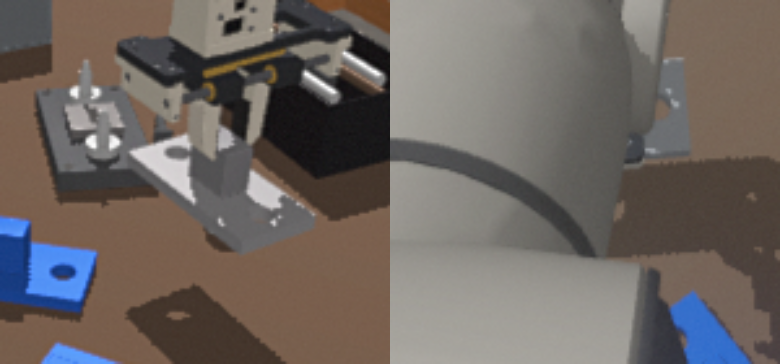

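The plate is held level and clear of the bench. The force reads about 8.8 N, and the underside is near z=0.100, above the 0.077 pin tips. Carrying it over.

```bash
python3 -m crank '{"claw":[0,0,0,0,0,0,0,0],"delta_pos":[[0.4,0.1,0],[1,0.2,0],[1.8,0.3,0],[2.7,0.45,0],[3.6,0.6,0],[4.5,0.75,0],[5.4,0.9,0],[6.3,1.05,0]],"roll":[0.1,0.3,0.6,0.9,1.2,1.5,1.8,2.1]}'; python3 g.py .5837 .2997 .12 72.9
```

```text
time: 6.3
tool_pos: [0.5734, 0.1757, 0.1223]
tool_rot: [3.142, -0.0, 1.445]
contact_force: [1.0, -0.2, -7.6]
opening: 0.0293
units [ 4.973 -0.215  0.093] roll 1.646 dist 0.1245
pos [0.5734 0.1757 0.1223] rpy [ 1.800e+02 -1.000e-02  8.278e+01] F [ 1.  -0.2 -7.6] M [-0.12  0.08 -0.05] open 0.0293 t 6.3 q [0.17 0.55 1.42 0.   1.17 0.3 ]
```

```bash
python3 -m crank '{"claw":[0,0,0,0,0,0,0,0],"delta_pos":[[0.8,0,0],[1.6,-0.1,0],[2.4,-0.1,0],[3.2,-0.15,0],[3.9,-0.2,0],[4.5,-0.2,0],[4.85,-0.2,0],[4.97,-0.2,0]],"roll":[0.3,0.6,0.9,1.2,1.4,1.55,1.63,1.65]}';python3 -m crank '{"claw":[0,0,0,0,0,0,0,0],"delta_pos":[[0,0,0],[0,0,0],[0,0,0],[0,0,0],[0,0,0],[0,0,0],[0,0,0],[0,0,0]],"roll":[0,0,0,0,0,0,0,0]}'; python3 g.py .5837 .2997 .12 72.9
python3 - <<'E'
from cell import robot
import cv2,numpy as np
a=[robot.read_camera(n) for n in("side","top")]
np.savez("side3.npz",**a[0]);np.savez("top3.npz",**a[1])
cv2.imwrite("pics/s3.png",cv2.resize(a[0]["color"][75:175,220:320],None,fx=6,fy=6,interpolation=cv2.INTER_CUBIC))
cv2.imwrite("pics/t3.png",cv2.resize(a[1]["color"][60:160,60:220],None,fx=5,fy=5,interpolation=cv2.INTER_CUBIC))
E
```

```text
time: 6.97
tool_pos: [0.5837, 0.2999, 0.122]
tool_rot: [-3.141, -0.0, 1.275]
contact_force: [0.4, -0.7, -7.9]
opening: 0.0294
time: 7.63
tool_pos: [0.584, 0.2983, 0.1224]
tool_rot: [3.142, -0.0, 1.273]
contact_force: [0.2, -0.2, -7.4]
opening: 0.0298
units [ 0.05  -0.027  0.096] roll 0.01 dist 0.0028
pos [0.584  0.2983 0.1224] rpy [180.    -0.    72.96] F [ 0.2 -0.2 -7.4] M [-0.12  0.12  0.02] open 0.0298 t 7.63 q [0.36 0.65 1.24 0.   1.26 0.65]
```

View pics/s3.png

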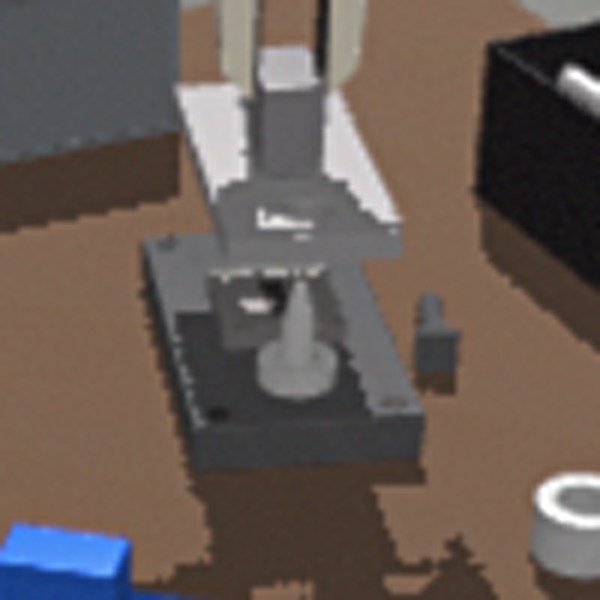

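View pics/t3.png

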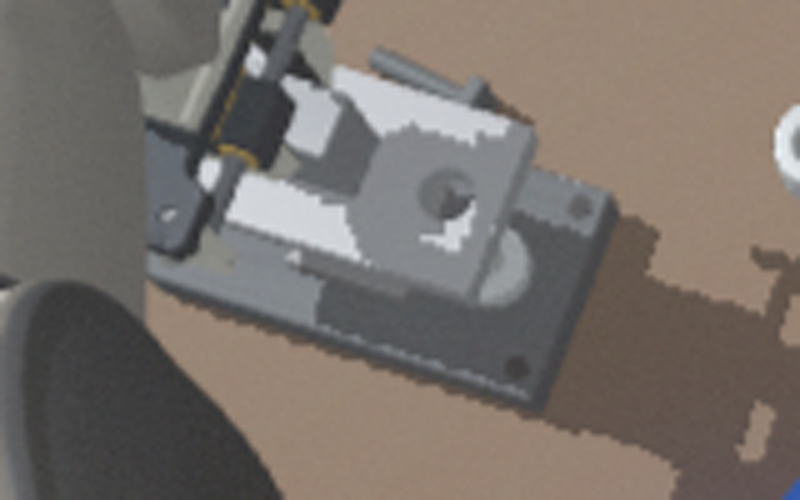

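The top view shows the near hole at crop (446,195), which is pixel (149,99). I'll check it against the near pin, along with the plate's right end corners at (533,133) and (470,300).

Run:
```python
from h import *
t=load("top3.npz");s=load("side3.npz")
T=lambda x,y:(60+(x+.5)/5-.5,60+(y+.5)/5-.5)
S=lambda x,y:(220+(x+.5)/6-.5,75+(y+.5)/6-.5)
print("near hole",ray(t,T(446,195),.114))
e=[ray(t,T(*p),.114)[:2] for p in((536,133),(473,298))];print("end corners",e,np.linalg.norm(e[0]-e[1]))
a=np.radians(-17.1);R=np.array([[np.cos(a),-np.sin(a)],[np.sin(a),np.cos(a)]])
C=np.array([.5837,.2997]);print("pin near",C+R@[0,-.06],"end expected",C+R@[.04,-.085],C+R@[-.04,-.085])
for p in((400,228),(222,255),(178,88),(340,88)):print("side corner",p,ray(s,S(*p),.114)[:2].round(4))
print("exp far",C+R@[-.04,.085],C+R@[.04,.085])
```

```text
near hole [0.56638375 0.24069421 0.114     ]
end corners [array([0.5953927 , 0.20383236]), array([0.52040617, 0.22577451])] 0.07813090254840781
pin near [0.56605758 0.24235242] end expected [0.59693829 0.20669598] [0.52047485 0.23021921]
side corner (400, 228) [0.5964 0.2081]
side corner (222, 255) [0.5119 0.2172]
side corner (178, 88) [0.5704 0.3893]
side corner (340, 88) [0.6443 0.3561]
exp far [0.57046171 0.39270402] [0.64692515 0.36918079]
```

The near hole is within 2 mm of the pin, and a 1.4 mm correction in y is consistent with the tool pose error. I'll apply that and lower onto the pin tapers.

```bash
python3 -m crank '{"claw":[0,0,0,0,0,0,0,0],"delta_pos":[[0.05,-0.02,0],[0.05,-0.02,0.1],[0.05,-0.02,0.3],[0.05,-0.02,0.6],[0.05,-0.02,0.9],[0.05,-0.02,1.2],[0.05,-0.02,1.3],[0.05,-0.02,1.3]],"roll":[0,0,0,0,0,0,0,0]}'; python3 -m crank '{"claw":[0,0,0,0,0,0,0,0],"delta_pos":[[0,0,0],[0,0,0.1],[0,0,0.2],[0,0,0.3],[0,0,0.4],[0,0,0.4],[0,0,0.4],[0,0,0.4]],"roll":[0,0,0,0,0,0,0,0]}'; python3 g.py .5837 .2997 .0593 72.9
python3 - <<'E'
from cell import robot
import cv2,numpy as np
a=[robot.read_camera(n) for n in("side","top")]
np.savez("side4.npz",**a[0]);np.savez("top4.npz",**a[1])
cv2.imwrite("pics/d4.png",np.hstack([cv2.resize(a[0]["color"][85:175,230:320],None,fx=4.4,fy=4.4,interpolation=cv2.INTER_CUBIC),cv2.resize(a[1]["color"][65:155,110:200],None,fx=4.4,fy=4.4,interpolation=cv2.INTER_CUBIC)]))
E
```

```text
time: 8.4
tool_pos: [0.583, 0.2995, 0.0882]
tool_rot: [-3.139, 0.002, 1.274]
contact_force: [-0.3, -0.3, -8.9]
opening: 0.0295
time: 9.07
tool_pos: [0.5839, 0.2999, 0.0799]
tool_rot: [3.141, -0.0, 1.274]
contact_force: [0.8, 0.1, -8.7]
opening: 0.0292
units [-0.008 -0.006  0.826] roll 0.012 dist 0.0206
pos [0.5839 0.2999 0.0799] rpy [ 1.7999e+02 -1.0000e-02  7.2970e+01] F [ 0.8  0.1 -8.7] M [-0.12  0.07 -0.05] open 0.0292 t 9.07 q [0.36 0.69 1.29 0.   1.17 0.65]
```

View pics/d4.png

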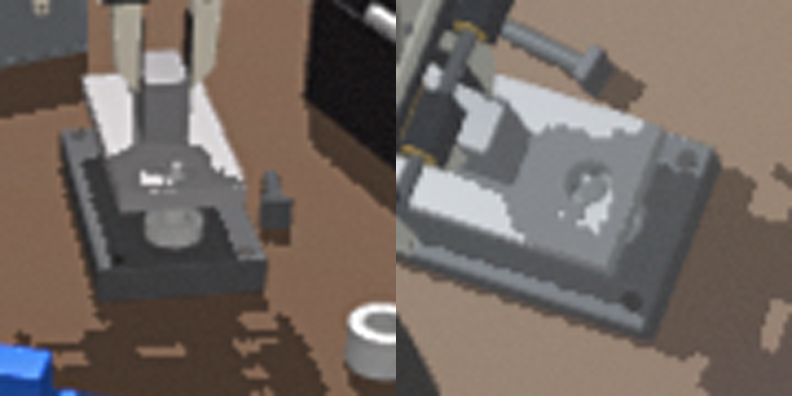

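The near pin tip stands inside its hole (right crop, about (592,180)), and the force is unchanged. I'll keep lowering, slowly near the end.

```bash
python3 -m crank '{"claw":[0,0,0,0,0,0,0,0],"delta_pos":[[0,0,0.1],[0,0,0.2],[0,0,0.3],[0,0,0.4],[0,0,0.5],[0,0,0.6],[0,0,0.67],[0,0,0.7]],"roll":[0,0,0,0,0,0,0,0]}'; python3 g.py .5837 .2997 .0593 72.9; python3 -m crank '{"claw":[0,0,0,0,0,0,0,0],"delta_pos":[[0,0,0],[0,0,0.02],[0,0,0.04],[0,0,0.06],[0,0,0.08],[0,0,0.1],[0,0,0.1],[0,0,0.1]],"roll":[0,0,0,0,0,0,0,0]}'; python3 g.py .5837 .2997 .0593 72.9
```

```text
time: 9.83
tool_pos: [0.5836, 0.2998, 0.0619]
tool_rot: [-3.141, 0.0, 1.274]
contact_force: [0.3, 0.0, -7.9]
opening: 0.0296
units [-0.001  0.004  0.102] roll 0.012 dist 0.0026
pos [0.5836 0.2998 0.0619] rpy [-1.7997e+02  2.0000e-02  7.2970e+01] F [ 0.3  0.  -7.9] M [-0.11  0.07  0.05] open 0.0296 t 9.83 q [0.36 0.71 1.31 0.   1.13 0.65]
time: 10.5
tool_pos: [0.5838, 0.2998, 0.0598]
tool_rot: [-3.142, -0.0, 1.274]
contact_force: [-0.1, -0.4, -7.8]
opening: 0.0293
units [-0.006 -0.002  0.021] roll 0.012 dist 0.0005
pos [0.5838 0.2998 0.0598] rpy [-180.     -0.     72.97] F [-0.1 -0.4 -7.8] M [-0.11  0.09 -0.05] open 0.0293 t 10.5 q [0.36 0.71 1.31 0.   1.13 0.65]
```

Still no contact, so I'm stepping down in small amounts until the force changes.

```bash
python3 -m crank '{"claw":[0,0,0,0,0,0,0,0],"delta_pos":[[0,0,0.01],[0,0,0.02],[0,0,0.03],[0,0,0.04],[0,0,0.04],[0,0,0.04],[0,0,0.04],[0,0,0.04]],"roll":[0,0,0,0,0,0,0,0]}'; python3 g.py .5837 .2997 .0593 72.9|tail -1
```

```text
time: 11.17
tool_pos: [0.5838, 0.2999, 0.0593]
tool_rot: [3.141, -0.0, 1.274]
contact_force: [-2.0, -0.8, -0.9]
opening: 0.0293
pos [0.5838 0.2999 0.0593] rpy [ 1.7998e+02 -2.0000e-02  7.2970e+01] F [-2.  -0.8 -0.9] M [-0.3   0.59 -0.02] open 0.0293 t 11.17 q [0.36 0.71 1.31 0.   1.13 0.65]
```

The weight came off at z=0.0593, exactly the predicted home height. A hair more, then I look before releasing.

```bash
python3 -m crank '{"claw":[0,0,0,0,0,0,0,0],"delta_pos":[[0,0,0.01],[0,0,0.01],[0,0,0.02],[0,0,0.02],[0,0,0.02],[0,0,0.02],[0,0,0.02],[0,0,0.02]],"roll":[0,0,0,0,0,0,0,0]}'; python3 g.py .5837 .2997 .0593 72.9|tail -1;  python3 - <<'E'
from cell import robot
import cv2,numpy as np
a=[robot.read_camera(n) for n in("side","top")]
cv2.imwrite("pics/d5.png",np.hstack([cv2.resize(a[0]["color"][85:175,230:320],None,fx=4.4,fy=4.4,interpolation=cv2.INTER_CUBIC),cv2.resize(a[1]["color"][65:155,110:200],None,fx=4.4,fy=4.4,interpolation=cv2.INTER_CUBIC)]))
E
```

```text
time: 11.83
tool_pos: [0.5839, 0.2999, 0.0593]
tool_rot: [3.141, -0.0, 1.274]
contact_force: [-4.7, -2.2, 4.5]
opening: 0.0293
pos [0.5839 0.2999 0.0593] rpy [ 1.7997e+02 -2.0000e-02  7.2970e+01] F [-4.7 -2.2  4.5] M [-0.48  0.94 -0.01] open 0.0293 t 11.83 q [0.36 0.71 1.31 0.   1.13 0.65]
```

View pics/d5.png

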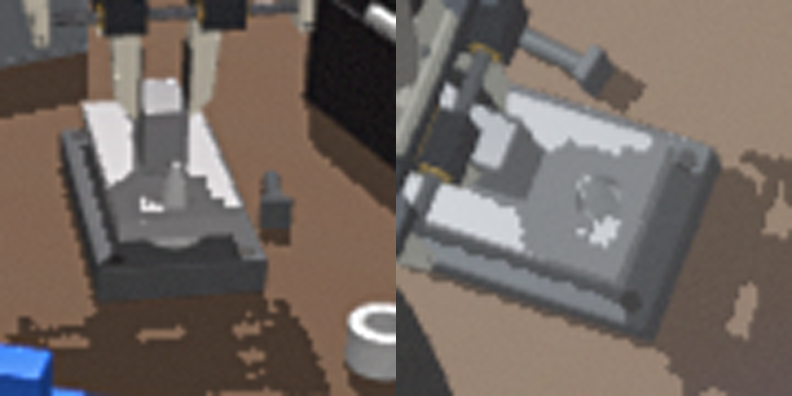

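The near pin stands through its hole and the plate sits at home height. Releasing.

```bash
python3 -m crank '{"claw":[0.35,0.4,0.5,0.6,0.7,0.8,0.8,0.8],"delta_pos":[[0,0,-0.02],[0,0,-0.02],[0,0,-0.02],[0,0,-0.02],[0,0,-0.02],[0,0,-0.02],[0,0,-0.02],[0,0,-0.02]],"roll":[0,0,0,0,0,0,0,0]}';python3 -m crank '{"claw":[0.8,0.8,0.8,0.8,0.8,0.8,0.8,0.8],"delta_pos":[[0,0,0],[0,0,0],[0,0,0],[0,0,0],[0,0,0],[0,0,0],[0,0,0],[0,0,0]],"roll":[0,0,0,0,0,0,0,0]}'; python3 g.py .5837 .2997 .0593 72.9|tail -1
```

```text
time: 12.6
tool_pos: [0.5839, 0.2998, 0.0588]
tool_rot: [3.141, -0.0, 1.274]
contact_force: [0.3, 0.4, -0.9]
opening: 0.0713
time: 13.27
tool_pos: [0.5838, 0.2998, 0.0588]
tool_rot: [3.142, -0.0, 1.274]
contact_force: [0.2, 0.3, -0.4]
opening: 0.0733
pos [0.5838 0.2998 0.0588] rpy [ 1.800e+02 -1.000e-02  7.297e+01] F [ 0.2  0.3 -0.4] M [-0.12  0.16 -0.02] open 0.0733 t 13.27 q [0.36 0.71 1.31 0.   1.13 0.65]
```

```bash
python3 -m crank '{"claw":[0.8,0.8,0.8,0.8,0.8,0.8,0.8,0.8],"delta_pos":[[0,0,-0.3],[0,0,-0.8],[0,0,-1.6],[0,0,-2.6],[0,0,-3.6],[0,0,-4.6],[0,0,-5.2],[0,0,-5.5]],"roll":[0,0,0,0,0,0,0,0]}';python3 -m crank '{"claw":[0.8,0.8,0.8,0.8,0.8,0.8,0.8,0.8],"delta_pos":[[-0.8,0,0],[-2,0,0],[-3.4,0,0],[-4.8,0,0],[-6.2,0,0],[-7.6,0,0],[-9,0,0],[-10,0,0]],"roll":[0,0,0,0,0,0,0,0]}';python3 -m crank '{"claw":[0.8,0.8,0.8,0.8,0.8,0.8,0.8,0.8],"delta_pos":[[-1,0,0],[-2,0,0],[-3,0,0],[-3,0,0],[-3,0,0],[-3,0,0],[-3,0,0],[-3,0,0]],"roll":[0,0,0,0,0,0,0,0]}'
python3 - <<'E'
from cell import robot
import cv2,numpy as np
a=[robot.read_camera(n) for n in("side","top")]
np.savez("side6.npz",**a[0]);np.savez("top6.npz",**a[1])
cv2.imwrite("pics/s6.png",cv2.resize(a[0]["color"][85:165,230:310],None,fx=7,fy=7,interpolation=cv2.INTER_CUBIC))
cv2.imwrite("pics/t6.png",cv2.resize(a[1]["color"][65:145,85:190],None,fx=7,fy=7,interpolation=cv2.INTER_CUBIC))
cv2.imwrite("pics/full6.png",a[1]["color"])
E
```

```text
time: 13.93
tool_pos: [0.5848, 0.3002, 0.2001]
tool_rot: [3.137, -0.003, 1.274]
contact_force: [0.1, 1.2, -0.1]
opening: 0.0732
time: 14.6
tool_pos: [0.5092, 0.0585, 0.1961]
tool_rot: [-3.141, 0.001, 1.273]
contact_force: [0.5, -0.1, -0.1]
opening: 0.0732
time: 15.27
tool_pos: [0.4888, -0.01, 0.1962]
tool_rot: [-3.141, -0.0, 1.275]
contact_force: [-0.0, 0.2, 0.3]
opening: 0.0735
```

View pics/s6.png

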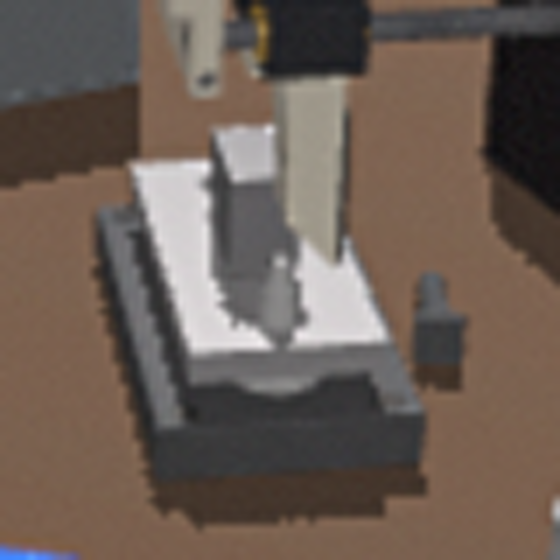

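View pics/t6.png

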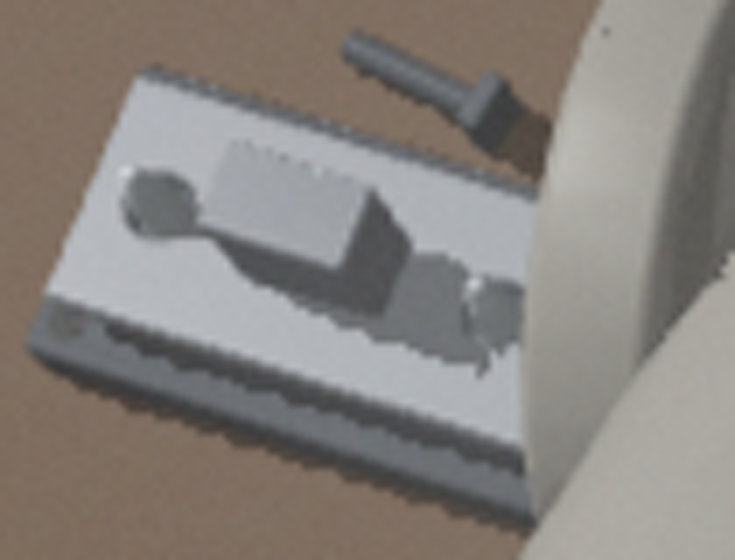

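View pics/full6.png

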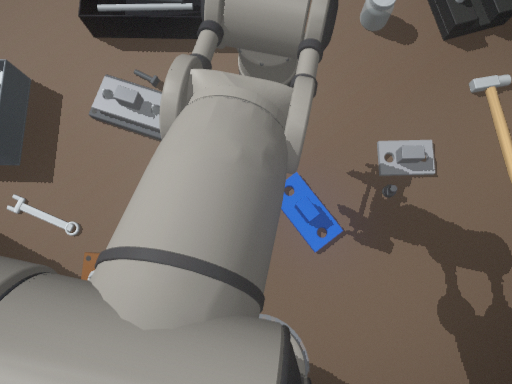

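Both pin tips show in their holes, at enlarged (127,172) and (475,285). A last numeric check of the height and level, then hand in.

Run:
```python
import m; from h import *
t=load("top6.npz")
m.go("block top z=.095",t,85,65,7,[(232,142),(372,190),(342,268),(205,210)],.095)
a=np.radians(-17.1);R=np.array([[np.cos(a),-np.sin(a)],[np.sin(a),np.cos(a)]]);C=np.array([.5837,.2997])
for p,e in(((143,75),[.04,.085]),((48,298),[-.04,.085])):
    print(ray(t,(85+(p[0]+.5)/7-.5,65+(p[1]+.5)/7-.5),.051)[:2].round(4),(C+R@e).round(4))
s=load("side6.npz")
for p,e in(((388,342),[.04,-.085]),((190,355),[-.04,-.085]),((132,163),[-.04,.085])):
    print("S",ray(s,(230+(p[0]+.5)/7-.5,85+(p[1]+.5)/7-.5),.051)[:2].round(4),(C+R@e).round(4))
from cell import robot
o=robot.observe();print(o["time"],o["contact_force"].round(1),np.abs(o["qvel"]).max()); robot.hand_in()
```

```text
block top z=.095: mean [0.5852 0.2986] sides [0.0481 0.0271 0.0485 0.0238]  yaw -20.32
[0.6483 0.3673] [0.6469 0.3692]
[0.5693 0.3915] [0.5705 0.3927]
S [0.596  0.2065] [0.5969 0.2067]
S [0.5196 0.2295] [0.5205 0.2302]
S [0.5704 0.3942] [0.5705 0.3927]
15.3667 [ 0.6 -0.3  0.1] 0.004656023894914712
the job is handed in; nothing more can be done
```

The die set is closed. I gripped the longer aluminium plate by its block, carried it level over the steel base and lowered it onto both pins. It was released at home height, and I handed in at 15.4 s.

**Contact and release:** The plate's weight came off at the expected home height (TCP 0.0593 m). I pressed only a few newtons beyond that before letting go, and the tool force read about zero afterwards.

**Last pictures:** Both pin tips show in the holes. The five plate corners I could see lie within about 2.4 mm of where they should be at home height, at both ends of the plate, so it sits level.

**Checks that disagreed:** The block's top face measured a yaw of about −20° against −17° expected. It was read from rough corner picks on a small outline, and the plate corners and the tool yaw agree with −17°, so I put it down to the picks.

I didn't touch the shorter plate or any look-alike. The short plate and one blue plate lie unmoved in the last picture; the arm hides the other blue plate and most of the brown base there.

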